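# Open out the folding chessboard

### The arm

A 6-joint arm with a two-finger parallel gripper is mounted at the origin on the work surface. World frame = base frame: x ahead of the robot, y to its left, z up, the work surface at z = 0. Lengths are in m, angles in rad, forces in N, time in s.
With the tool pointing down it reaches from about 0.35 to 0.975 m from the base axis. Payload 7.1 kg.
Tool frame: the origin (TCP) lies midway between the tips of the shut fingers; the grasp point (between the pads) lies 19 mm behind it; z points along the fingers, y is the line along which they close (so a half turn about z gives the same grasp; the last joint's range is limited). The gripper opens to 88 mm and grips with 3 to 60 N. Pads are 20 mm wide; open, the fingers measure 115 mm over their backs; the gripper's body (75 mm by 178 mm) begins 61 mm behind the grasp point.
Start: joints at [-0.019, 0.423, 1.63, -0, 1.089, -0.019], TCP at [0.625, 0, 0.223] pointing down, gripper open.
Joint ranges: [-3, 3], [-0.9, 2.11], [0.09, 2.58], [-1.31, 4.45], [0.11, 2.69], [-2.54, 2.54]. Speed limits (rad/s): [2.39, 2.39, 3.01, 3.14, 3.14, 3.14].

### API

Orientations are given as a unit quaternion [w, x, y, z].
In Python, from station import move_pose, movel, movej, command_gripper, wait, inverse_kinematics, read_camera, camera_info, MotionError, job_done, get_time, get_joint_pos, get_qvel, get_effort, get_tcp_pos, get_ee_rot, get_ft_force, get_ft_torque, get_grip_width, get_finger_force gives the robot as it stands. Calls block until the motion is done:
- move_pose(position, orientation): joint-space move of the TCP to a pose.
- movel(position, frame=None, v=0.15, until_force=None): straight line of the TCP; frame=None keeps the orientation; v is the mean speed in m/s. With until_force (N) it stops when the force on the tool has changed by that much, and returns True; else False.
- movej(angles): joint-space move.
- command_gripper(opening): opening from 0.0 (shut) to 1.0 (fully open); the grip force is fixed at half the most; returns when the fingers have stopped.
- wait(seconds).
- inverse_kinematics(position, orientation): joint angles nearest the present ones, or None.
- read_camera(name): name is "scene" or "side" or "wrist"; returns the picture (400x640x3 uint8, red, green, blue); there is no depth.
- camera_info(name): a dict with "intrinsics" (3x3 intrinsics, pixels), "T" (4x4, takes a point from camera to world coordinates); the wrist camera has in their place "tool_from_camera" (4x4, takes a point from camera to tool coordinates, whose origin is the TCP and whose axes are the flange's). Camera axes: x right, y up, looking along -z (the intrinsics and any distortion apply to the point x, -y, -z); pixel columns grow to the right and rows downward; lengths in m; the calibration is good to about 2 mm. A picture is of the moment at which its call begins: read the wrist's pose just before it. camera_info takes no time and is no camera call.
A pose or a line that the arm cannot do raises MotionError and nothing moves.
- job_done(): hands the job in; it is judged then, once.
Readings, each from a call of its own:
- get_time(): time.
- get_joint_pos(): joint angles.
- get_qvel(): joint speeds.
- get_effort(): joint torques, N m.
- get_tcp_pos(): TCP position.
- get_ee_rot(): TCP orientation.
- get_ft_force(): force on the tool from outside, world axes, zero at the start.
- get_ft_torque(): the same for the moment, N m.
- get_grip_width(): opening from 0.0 (shut) to 1.0 (fully open).
- get_finger_force(): force on a finger pad.
Only numpy, scipy, OpenCV 4.12 (cv2) and the standard library are available. Lean on these libraries where they do the work, as an engineer would, in place of code of your own. Each camera call takes 0.05 s, during which the arm holds its last target. There are 200 camera calls.

### The job

Using fingertips only, push the peg of the steel clasp aside until the clasp bar lies along the front edge of the shut folding chessboard and no longer overlaps it. Then push the upper half up from under its finger lip and over past the balance point, so that it falls open by its own weight and lies flat on the shelf behind the lower half, and move clear. Do not grip, lift, drag or force the board, and leave the pawn rack, pawns, bowl and bottle opener as they are.

Things in the scene. Friction and masses are not known exactly. Their poses are not given: they have to be found in the camera images.
- case: Lower half of a wooden folding chessboard, a loose tray 136 (its x) x 268 (its y) x 25 mm, 1.3 kg, standing on the shelf. Origin: centre of its underside. Its -x long side (front) faces roughly the robot's left and carries clasp and finger lip, its +x long side the hinge. Shut, the whole board is 50 mm tall with the chequered upper half on top. A brass bracket 16 mm wide stands 26 mm out from the front at case y = -85 mm and reaches 50 mm high, carrying the clasp
- lid (a joint): Angle of the upper half (136 x 268 x 25 mm inverted tray, 6 mm walls, about 0.3 kg): 0 shut on the lower half, about 3.1 folded right over, flat on the shelf behind the case, its playing side down. It turns about the case's +y axis through point lid_hinge, front edge going up. The hinge is damped (0.08 N m s/rad) and has no spring or latch: it falls shut below about 1.4 rad and falls open above. While the clasp bar overlaps it, it can rise only about 2 mm
- lid_hinge (a point): Middle of the hinge line, 25 mm above the case's underside at its far (+x) edge; does not move when the lid turns
- lip (a point): Middle of the lower front edge of the dark wooden finger lip on the upper half. The lip is 80 mm wide (along case y), 8 mm thick, and stands out 25 mm from the front of the board, flush with its top; shut, its underside is 42 mm above the shelf with free space below. The point turns with the upper half; with the lid shut it lies 161 mm in front (case -x) of the hinge line, 17 mm above it and 30 mm towards case +y of the middle
- clasp (a joint): Angle of the steel clasp bar about its upright pivot (counter-clockwise seen from above): near 0 the bar points across the front edge and overlaps the upper half by 12 mm (locked); about 1.57 it lies along the front edge (free). Stops at -0.35 and 1.65. It stays where it is left (friction 0.03 N m). It opens as the peg is pushed towards case -y and then towards case +x
- pivot (a point): Clasp pivot on the brass bracket, on the underside of the bar (height 51.5 mm), 18 mm in front of the board's front face. The bar is 10 mm wide, 5 mm thick, reaching 30 mm from the pivot over the board and 42 mm the other way
- peg (a point): Centre of the top of the upright steel peg on the outer end of the clasp bar: 12 mm diameter, top 85 mm above the shelf, standing 30 mm above the bar, 36 mm from the pivot
- rack: Dark wooden rack 50 x 160 x 24 mm, loose, out in front of the case's +y end; origin at the centre of its underside; leave alone
- pawn0: Light wooden pawn, 25 mm diameter, 52 mm tall, standing upright in a 10 mm deep hole of the rack; origin at the centre of its underside; leave alone
- pawn1: Light wooden pawn, 25 mm diameter, 52 mm tall, standing upright in a 10 mm deep hole of the rack; origin at the centre of its underside; leave alone
- pawn2: Dark wooden pawn, 25 mm diameter, 52 mm tall, standing upright in a 10 mm deep hole of the rack; origin at the centre of its underside; leave alone
- pawn3: Dark wooden pawn, 25 mm diameter, 52 mm tall, standing upright in a 10 mm deep hole of the rack; origin at the centre of its underside; leave alone
- bowl: Dark green ceramic bowl, 100 mm diameter, 48 mm tall, beyond the case's +y end; origin at the centre of its underside; leave alone
- opener: Flat steel bottle opener, 123 x 34 x 5 mm, lying flat on the shelf out in front of the clasp; origin on its underside near the middle; leave alone

How it is judged:
By the outcome, as a careful person would: the job done as asked, in the order asked, and still so for the second after the job is handed in, with the robot touching nothing.
It also fails if it takes over 61 s, if anything falls off the work surface, if the arm or the gripper's body presses on something with over 40 N, if the wrist force passes 120 N, or if a joint passes its speed limit or range.

## Working session

There is one attempt and no reset: what is moved stays moved. The work goes in short steps, each a Python script; the robot and the scene stay as the last script left them, time stands still between calls to the robot, and variables do not carry over. Pictures are saved under pics/ and viewed, at most 10 in all, crops included, and the job is handed in when it is done.

```bash
mkdir -p pics; ls
python3 - <<'E'
from station import *
import cv2,numpy as np
for n in("scene","side","wrist"):
    im=read_camera(n);cv2.imwrite(f"pics/{n}0.png",im[:,:,::-1])
    i=camera_info(n)
    for k,v in i.items(): print(n,k,np.round(np.array(v),4).tolist() if not isinstance(v,str) else v)
print(get_time(),get_ee_rot(),get_tcp_pos())
E
```

```text
pics
scene intrinsics [[485.1029, 0.0, 311.9133], [0.0, 485.1029, 198.1857], [0.0, 0.0, 1.0]]
scene T [[-0.8507, -0.4084, 0.3308, 0.886], [0.5256, -0.6647, 0.531, 0.5409], [0.003, 0.6256, 0.7802, 0.7195], [0.0, 0.0, 0.0, 1.0]]
side intrinsics [[448.8317, 0.0, 321.9733], [0.0, 448.8317, 199.8998], [0.0, 0.0, 1.0]]
side T [[-0.7764, 0.3862, -0.4981, 0.2209], [-0.6303, -0.4711, 0.6171, 0.615], [0.0037, 0.7931, 0.6091, 0.5677], [0.0, 0.0, 0.0, 1.0]]
wrist intrinsics [[326.9889, 0.0, 321.2041], [0.0, 326.9889, 200.3897], [0.0, 0.0, 1.0]]
wrist tool_from_camera [[0.0002, 0.9536, 0.3009, 0.0822], [1.0, -0.0005, 0.0007, 0.0004], [0.0009, 0.3009, -0.9536, -0.1622], [0.0, 0.0, 0.0, 1.0]]
0.15 [-4.41013598e-04  7.07090668e-01  7.07122624e-01 -4.32359957e-04] [6.24552562e-01 3.23796200e-05 2.22072612e-01]
```

View pics/scene0.png

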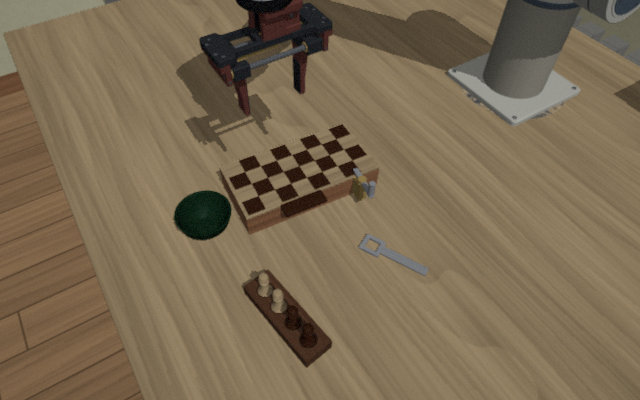

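View pics/side0.png

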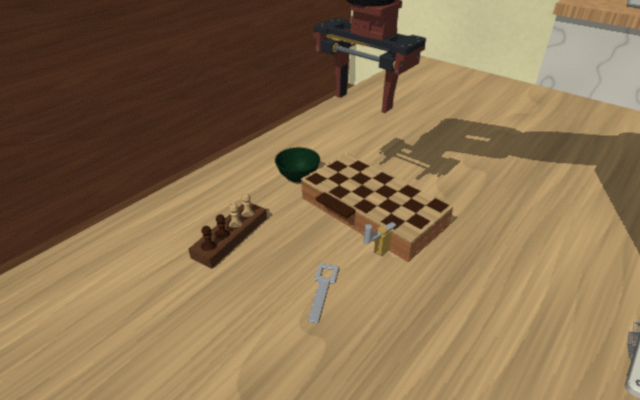

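The scene view shows the board with corners near (222,172), (340,125), (378,168) and (247,217). The peg is near (371,187), and the front faces +y. I'll look closer with the wrist camera from above the board's front.

```bash
cat > h.py <<'E'
from station import *
import cv2,numpy as np
from scipy.spatial.transform import Rotation as R
def cam(n):
    i=camera_info(n);K=np.array(i["intrinsics"])
    if n!="wrist": return K,np.array(i["T"])
    q=get_ee_rot();T=np.eye(4);T[:3,:3]=R.from_quat([q[1],q[2],q[3],q[0]]).as_matrix();T[:3,3]=get_tcp_pos()
    return K,T@np.array(i["tool_from_camera"])
def ray(K,T,u,v,z):
    d=T[:3,:3]@np.array([(u-K[0,2])/K[0,0],-(v-K[1,2])/K[1,1],-1]);o=T[:3,3]
    return o+d*(z-o[2])/d[2]
def proj(K,T,p):
    c=T[:3,:3].T@(np.array(p)-T[:3,3]);return K[0,2]+K[0,0]*c[0]/-c[2],K[1,2]-K[1,1]*c[1]/-c[2]
E
python3 - <<'E'
from h import *
K,T=cam("scene")
for p in[(222,172),(340,125),(378,168),(247,217)]: print(ray(K,T,*p,.05).round(3))
print(ray(K,T,371,182,.085).round(3))
q=get_ee_rot()
move_pose([0.56,0.24,0.27],q)
K,T=cam("wrist");im=read_camera("wrist");cv2.imwrite("pics/w1.png",im[:,:,::-1])
np.savez("w1.npz",K=K,T=T)
print(get_time(),get_tcp_pos())
E
```

```text
[ 0.711 -0.054  0.05 ]
[ 0.455 -0.046  0.05 ]
[0.459 0.088 0.05 ]
[0.719 0.062 0.05 ]
[0.511 0.132 0.085]
1.1917 [0.56033416 0.23876119 0.26957344]
```

View pics/w1.png

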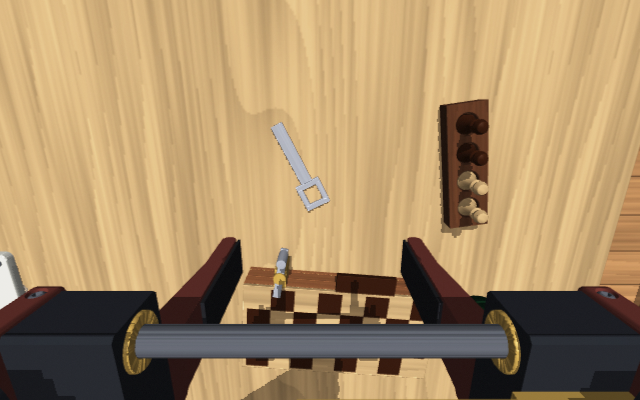

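The wrist picture shows the peg near (283,253), the lip near (365,284), and the opener's ring end near (313,195). Part of the board is hidden by the gripper, so I'll take one unobstructed look.

Run:
```python
from h import *
q=get_ee_rot()
move_pose([0.58,0.04,0.25],q)
K,T=cam("wrist");im=read_camera("wrist");np.savez("w2.npz",K=K,T=T,im=im)
c=im[60:290,170:470,::-1];cv2.imwrite("pics/w2.png",cv2.resize(c,(780,598),interpolation=cv2.INTER_CUBIC))
print(get_time(),get_tcp_pos())
```

```text
2.0667 [0.58024466 0.04080241 0.2501629 ]
```

View pics/w2.png

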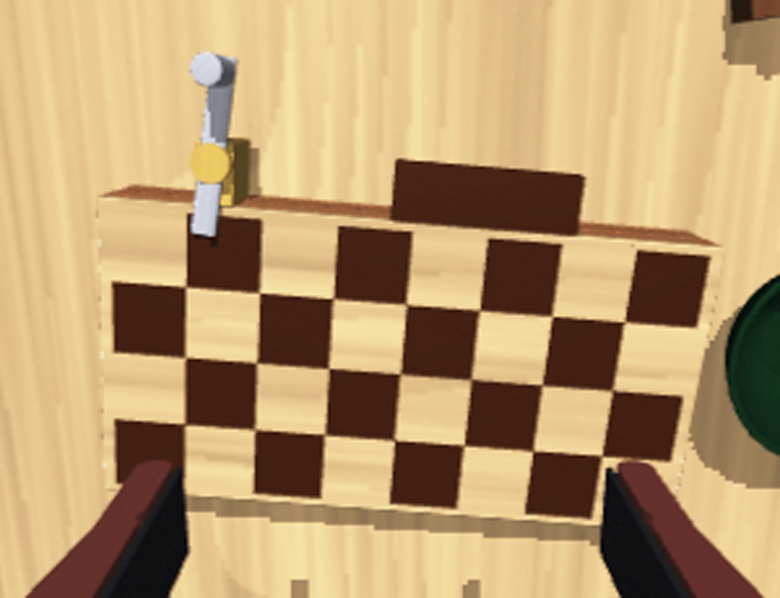

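The clasp is locked, with the peg top at crop (207,68), the board's front corners at (100,196) and (718,243), and the lip's outer corners at (397,159) and (583,175).

Run:
```python
from h import *
d=np.load("w2.npz");K,T=d["K"],d["T"]
f=lambda x,y,z: ray(K,T,170+x/2.6,60+y/2.6,z)
P={k:f(*v) for k,v in dict(peg=(207,68,.085),f0=(100,196,.05),f1=(718,243,.05),l0=(397,159,.05),l1=(583,175,.05),piv=(210,163,.058)).items()}
for k in P: print(k,P[k].round(4))
Y=P["f1"]-P["f0"];print("front len",np.linalg.norm(Y),"yaw",np.arctan2(Y[1],Y[0]));Y/=np.linalg.norm(Y)
X=np.array([Y[1],-Y[0],0])
lm=(P["l0"]+P["l1"])/2; print("lip w",np.linalg.norm(P["l1"]-P["l0"]))
for k in P:
  e=P[k]-(P["f0"]+P["f1"])/2; print(k,"case xy from front mid",(e@X).round(4),(e@Y).round(4))
```

```text
peg [0.5126 0.1324 0.085 ]
f0 [0.4567 0.0827 0.05  ]
f1 [0.7188 0.0624 0.05  ]
l0 [0.5817 0.0976 0.05  ]
l1 [0.6593 0.091  0.05  ]
piv [0.5057 0.0967 0.058 ]
front len 0.2628732635851439 yaw -0.0772245315176153
lip w 0.07788508805641291
peg case xy from front mid -0.0539 -0.0796
f0 case xy from front mid -0.0 -0.1314
f1 case xy from front mid -0.0 0.1314
l0 case xy from front mid -0.0245 -0.008
l1 case xy from front mid -0.0239 0.0699
piv case xy from front mid -0.0178 -0.0837
```

```bash
cat >> h.py <<'E'
F=np.array([0.588,0.0725]);psi=-0.077
Yc=np.array([np.cos(psi),np.sin(psi)]);Xc=np.array([Yc[1],-Yc[0]])
def W(cx,cy,z): return [*(F+cx*Xc+cy*Yc),z]   # cx measured from front face
def quat(x,z):
    M=np.column_stack([x,np.cross(z,x),z]);q=R.from_matrix(M).as_quat();return np.array([q[3],*q[:3]])
X3=np.array([*Xc,0]);Z3=np.array([0,0,1.])
def down(): return quat(-X3,-Z3)
def tilt(a,s,yaw=0):   # finger axis a below horizontal towards case +x; tool x = s*up-normal
    h=R.from_rotvec([0,0,yaw]).apply(X3)
    return quat(s*(np.sin(a)*h+np.cos(a)*Z3),np.cos(a)*h-np.sin(a)*Z3)
def lift(th,a,cy,r=.152,off=.017,s=1,yaw=0):
    cx=.136-r*np.cos(th)+off*np.sin(th)-.010*np.sin(a); z=.025+r*np.sin(th)+off*np.cos(th)-.010*np.cos(a)
    return W(cx,cy,z),tilt(a,s,yaw)
E
python3 - <<'E'
from h import *
d=np.load("w1.npz")
for p,z in[((443,110),.024),((453,232),.0),((488,224),.024),((297,183),.005),((325,205),.005),((275,125),.005)]: print(p,ray(d["K"],d["T"],*p,z).round(3))
for s in(1,-1):
  for yaw in(-.5,0,.5):
    for a in(35,45,55,65):
      o=[]
      for th in(0,.4,.8,1.2,1.65):
        p,q=lift(th,np.radians(a),.01,s=s,yaw=yaw); j=inverse_kinematics(p,q); o.append(None if j is None else np.round(j,1).tolist())
      print(s,yaw,a,[x is not None for x in o],o[0],o[-1])
E
```

```text
(443, 110) [0.706 0.307 0.024]
(453, 232) [0.748 0.138 0.   ]
(488, 224) [0.783 0.16  0.024]
(297, 183) [0.527 0.211 0.005]
(325, 205) [0.565 0.18  0.005]
(275, 125) [0.501 0.287 0.005]
1 -0.5 35 [True, True, True, True, True] [0.4, 1.1, 1.2, -0.5, 1.7, -2.0] [0.2, 0.8, 1.4, -0.7, 1.6, -2.2]
1 -0.5 45 [True, True, True, True, True] [0.4, 1.0, 1.3, -0.4, 1.5, -2.0] [0.1, 0.7, 1.5, -0.6, 1.5, -2.2]
1 -0.5 55 [True, True, True, True, True] [0.3, 0.9, 1.4, -0.4, 1.3, -2.1] [0.1, 0.6, 1.5, -0.5, 1.4, -2.3]
1 -0.5 65 [True, True, True, True, True] [0.3, 0.8, 1.5, -0.3, 1.2, -2.1] [0.0, 0.6, 1.6, -0.4, 1.3, -2.4]
1 0 35 [True, True, True, True, True] [0.5, 1.0, 1.5, -0.8, 1.4, -2.1] [0.2, 0.7, 1.7, -0.9, 1.3, -2.3]
1 0 45 [True, True, True, True, True] [0.5, 0.9, 1.6, -0.7, 1.3, -2.2] [0.2, 0.6, 1.7, -0.8, 1.2, -2.4]
1 0 55 [True, True, True, True, False] [0.4, 0.8, 1.6, -0.6, 1.1, -2.3] None
1 0 65 [True, True, False, False, False] [0.3, 0.7, 1.7, -0.5, 1.0, -2.4] None
1 0.5 35 [True, True, True, True, False] [0.6, 0.9, 1.8, -1.1, 1.1, -2.1] None
1 0.5 45 [True, True, True, True, True] [0.
[... 729 characters left out ...]
 0 45 [True, True, True, True, True] [0.5, 0.9, 1.6, -0.7, 1.3, 0.9] [0.2, 0.6, 1.7, -0.8, 1.2, 0.7]
-1 0 55 [True, True, True, True, True] [0.4, 0.8, 1.6, -0.6, 1.1, 0.9] [0.1, 0.5, 1.7, -0.7, 1.1, 0.6]
-1 0 65 [True, True, True, True, True] [0.3, 0.7, 1.7, -0.5, 1.0, 0.7] [0.1, 0.5, 1.7, -0.5, 1.0, 0.4]
-1 0.5 35 [True, True, True, True, False] [0.6, 0.9, 1.8, -1.1, 1.1, 1.0] None
-1 0.5 45 [True, True, True, True, True] [0.5, 0.8, 1.8, -1.0, 1.0, 0.9] [0.2, 0.5, 2.0, -1.1, 0.9, 0.6]
-1 0.5 55 [True, True, True, True, True] [0.4, 0.7, 1.8, -0.9, 0.8, 0.7] [0.1, 0.4, 1.9, -0.9, 0.8, 0.3]
-1 0.5 65 [True, True, True, True, True] [0.4, 0.7, 1.8, -0.7, 0.7, 0.5] [0.0, 0.4, 1.9, -0.6, 0.8, 0.0]
```

Run:
```python
from h import *
command_gripper(0.0)
move_pose(W(-.045,-.048,.14),down())
movel(W(-.045,-.048,.066))
f=get_ft_force()
movel(W(-.045,-.0965,.066),v=.08); print(get_ft_force()-f)
movel(W(-.050,-.085,.066)); movel(W(-.068,-.085,.066)); movel(W(-.068,-.119,.066))
movel(W(-.033,-.119,.066),v=.06); print(get_ft_force()-f)
movel(W(-.060,-.119,.066)); movel(W(-.060,-.119,.16))
K,T=cam("side");im=read_camera("side")
c=im[140:280,270:470,::-1];a=cv2.resize(c,(500,350),interpolation=cv2.INTER_CUBIC)
cv2.imwrite("pics/s2.png",a);print(get_time())
```

```text
[-0.05101683  0.21341066 -0.76471444]
[ 0.77108031 -0.02741705 -0.95979534]
8.2167
```

View pics/s2.png

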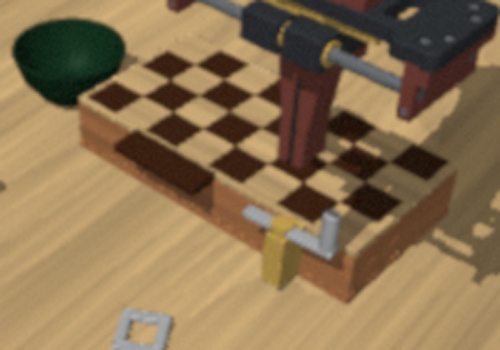

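The clasp bar now lies along the front edge, with the peg at crop (331,232) at the -y end. Next I'll tilt the tool and lift at the lip.

Run:
```python
from h import *
a=np.radians(40);cy=.008
p0,q=lift(0,a,cy); 
ins=np.array(p0);ins[2]-=.013
out=ins-.055*X3; up=out-.05*X3+[0,0,.18]
move_pose(up.tolist(),q)
movel(out.tolist(),v=.15)
hit=movel(ins.tolist(),v=.06,until_force=8)
print(hit,get_tcp_pos(),get_ft_force().round(2),get_time())
if not hit:
    f=get_ft_force()
    p,q=lift(.1,a,cy); movel(p,v=.05); print((get_ft_force()-f).round(2))
    im=read_camera("scene");im2=read_camera("side")
    cv2.imwrite("pics/l1.png",cv2.resize(np.hstack([im[80:280,180:420],im2[100:300,260:500]])[:,:,::-1],(792,330)))
```

```text
False [0.59786646 0.09456772 0.02135082] [0.2  0.11 0.41] 12.9333
[ 1.2   1.74 -0.73]
```

View pics/l1.png

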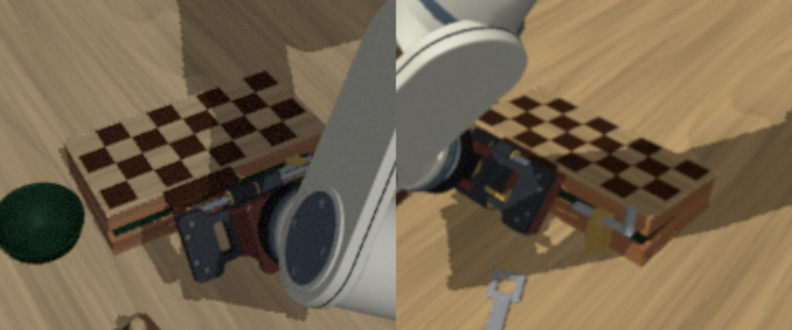

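The lid is lifting cleanly, with a dark gap visible along the front. I'll continue over the top.

Run:
```python
from h import *
cy=.008;f=get_ft_force()
for th in np.arange(.3,1.66,.15):
    a=np.radians(40+6*min(th,1.2)/1.2)
    p,q=lift(th,a,cy); movel(p,q,v=.09); print(round(th,2),(get_ft_force()-f).round(1))
p=np.array(p)-.08*X3+[0,0,.05]; movel(p.tolist(),v=.2)
p=p-.08*X3+[0,0,.12]; movel(p.tolist(),v=.2)
move_pose([.55,.30,.35],down())
wait(1.5)
im=read_camera("scene");im2=read_camera("side")
cv2.imwrite("pics/e1.png",cv2.resize(np.hstack([im,im2])[:,:,::-1],(800,250)));print(get_time())
```

```text
0.3 [-0.5 -0.9  0.2]
0.45 [-1.2 -1.   0.6]
0.6 [-0.6 -1.9  0.1]
0.75 [-1.5 -1.5  1.3]
0.9 [-1.3 -2.1  1.3]
1.05 [-1.3 -1.5  1.3]
1.2 [-2.3 -2.4  1.3]
1.35 [-1.4 -2.4  0.6]
1.5 [-1.3 -2.4  1.3]
1.65 [-2.2 -3.   0.6]
23.6083
```

View pics/e1.png

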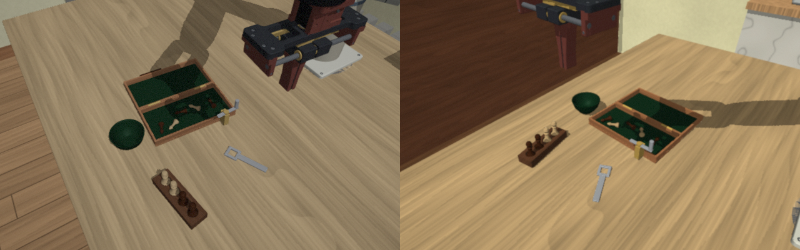

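The board lies flat open behind the case, the clasp is free, and the other items are undisturbed. The arm is clear.

```bash
python3 -c "
from station import *
wait(0.5);print(job_done())"
```

```text
the job is handed in; nothing more can be done
None
```

The clasp bar was pushed to lie along the front edge, the upper half was pushed over and fell open flat behind the lower half, nothing else looked disturbed in the final pictures, and the job was handed in at about 24 s with the arm clear.

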